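# Set the model stage to its index mark and bring up the limit stop

### The job

With the fingers, push the lever of the model stage round until its pointer stands at the one long mark of the scale; after that, push the flat limit stop round until its nose just touches the lever, so that the setting can be found again, and leave the lever at the mark. Only push, gently: grip and lift nothing. Keep off the plaster model that rides on the stage, and leave the other things on the bench where they are.

Things in the scene. Friction and masses are not known exactly. Their poses are not given: they have to be found in the camera images.
- indexer: the indexing stage's foot, fixed to the bench: flat white-painted disc 264 mm across and 6 mm thick. Origin: centre of its underside, on the vertical axis about which stage and stop turn; its -x axis points from there to the long mark. Short marks (7 mm) stand every 15 degrees on the disc's rim; one mark is long (20 mm) and bolder
- index_mark (a point): inner side of the long mark, 107 mm from the turning axis, on top of the foot disc (6 mm above the bench): the pointer's tip stands right above it when set
- stage_axis (a point): centre of the top of the round turning stage (104 mm across, top 42 mm above the bench), on the turning axis
- turn_stage (a joint): angle of the stage with its lever, rad: 0 when the pointer is exactly at the long mark; grows anticlockwise seen from above; range -1.5 to 1.0, starts at -1.15 to -0.6. Friction holds it wherever it is left; it takes about 3 N at the post to turn it
- lever_post (a point): centre of the top of the round upright post on the stage's lever, 92 mm from the turning axis, 88 mm above the bench. Post 12 mm in diameter (15 mm knob in its top 9 mm), free from 38 mm to 88 mm above the bench; below it the lever, a radial bar 10 mm wide between 30 and 38 mm above the bench
- pointer_tip (a point): lower tip of the thin (3 mm) pointer that hangs from the lever's outer end down to 9 mm above the bench, 107 mm from the turning axis
- lever_face (a point): point on the lever's side face that looks towards the limit stop, 91 mm from the turning axis, 34 mm above the bench: where the stop's nose meets it
- limit_stop (a joint): angle of the limit stop, rad: same axis and sense as the stage's; 0 would be with the middle of its block at the long mark; range -0.3 to 1.5, starts at 0.75 to 1.25, so it lies on the other side of the mark from the lever. Friction holds it where it is left; about 1 N at the block turns it. When its nose touches the lever the stop's angle is 0.22 more than the stage's; pushed on further (about 4 N) it takes the lever along, off the mark
- stop_block (a point): centre of the top of the stop's flat upright block, 92 mm from the turning axis, 68 mm above the bench. Block 20 mm in radial direction, 14 mm wide round the arc, free from 14 mm to 68 mm above the bench
- stop_nose (a point): tip of the stop's round nose (8 mm in diameter, stands out 8 mm from the block's side that looks towards the lever), 34 mm above the bench
- model: loose white plaster jaw model, 66x70x47 mm, standing upright in the middle of the turning stage, rides round with it; its top is 89 mm above the bench. Origin: centre of its underside
- jar_blue: white screw jar with a blue lid, 48 mm across, 62 mm high, loose bystander on the bench beside the foot; origin: centre of its underside
- silicone_key: purple curved silicone piece, 37x66x15 mm, loose bystander on the bench beside the foot; origin: centre of its underside
- eraser_polisher: small black felt cone, 25 mm across, 30 mm high, loose bystander on the bench beside the foot; origin: centre of its underside
- steel_cup: open steel cup, 60 mm across, 46 mm high, loose bystander on the bench beside the foot; origin: centre of its underside
- wax_block_1: red wax block, 32x68x11 mm, loose bystander on the bench beside the foot; origin: centre of its underside
Not all that is in view belongs to the job. Leave any orange or turquoise look-alike of the model alone.

How it is judged (in metres and radians):
On the way, in this order (a step that is already met when the one before it is completed fails the run):
1. the pointer stands at the long mark while the stop is still away from the lever (value of joint turn_stage between -0.06 and 0.06 rad and velocity of joint turn_stage between -0.05 and 0.05 rad/s and horizontal distance between stop_nose and lever_face above 0.025 m), for 0.3 s.
2. the stop's nose is up against the lever (horizontal distance between stop_nose and lever_face below 0.006 m), for 0.1 s.
At the end, for the whole second after the job is handed in: The pointer is within 0.06 rad (3.4 degrees, 6 mm at the tip) of the long mark, the stop's nose is within 6 mm of the lever's face, both are at rest, and the model stands upright on the stage within 20 mm of its middle; no bystander has moved more than 20 mm (value of joint turn_stage between -0.06 and 0.06 rad and horizontal distance between stop_nose and lever_face below 0.006 m and velocity of joint turn_stage between -0.05 and 0.05 rad/s and velocity of joint limit_stop between -0.05 and 0.05 rad/s and horizontal distance between model and stage_axis below 0.02 m and angle between model's own z axis and vertical below 0.1 rad and distance of each of jar_blue, silicone_key, eraser_polisher, steel_cup, wax_block_1 from where it was at the start of the episode below 0.02 m); the robot touches nothing.
It fails at once if the plaster model is lifted, tipped or pushed off the middle of the stage (height (world z) of model above 0.055 m or angle between model's own z axis and vertical above 0.2 rad or horizontal distance between model and stage_axis above 0.025 m).
It fails at once if the robot touches the plaster model with over 2 N (contact force between any of the arm, the fingers and model above 2 N).
It fails at once if lever or stop is gripped or forced (over 30 N) instead of gently pushed (contact force between the fingers and indexer above 30 N).
It fails at once if a bystander is moved more than 20 mm (distance of any of jar_blue, silicone_key, eraser_polisher, steel_cup, wax_block_1 from where it was at the start of the episode above 0.02 m).
It also fails if it takes over 64 s, if anything falls off the work surface, if the arm or the gripper's body presses on something with over 40 N, if the wrist force passes 120 N, or if a joint passes its speed limit or range.

### The arm

A 6-joint arm with a two-finger parallel gripper is mounted at the origin on a cart in front of the work surface, level with it; the furniture and walls round the work are solid. World frame = base frame: x ahead of the robot, y to its left, z up, the work surface at z = 0. Lengths are in m, angles in degrees, forces in N, time in s.
With the tool pointing down it reaches from about 0.375 to 0.9 m from the base axis. Payload 3.1 kg.
Tool frame: the origin (TCP) lies at the very end of the fingers, on their centre line; the grasp point (between the pads) lies 19 mm behind it; z points along the fingers, y is the line along which they close (so a half turn about z gives the same grasp; the last joint's range is limited). The gripper opens to 87 mm and grips with 3 to 60 N. Pads are 19 mm wide; open, the fingers measure 117 mm over their backs; the gripper's body (75 mm by 190 mm) begins 51 mm behind the grasp point.
Start: joints at [53.428, 30.224, 82.088, -0, 67.689, -10.227], TCP at [0.277, 0.56, 0.223] pointing down, gripper open.
Joint ranges: [-176.69, 176.69], [-43.24, 126.21], [12.49, 139.97], [-82, 262], [0, 151.66], [-163.58, 163.58]. Speed limits (degrees/s): [159.86, 159.86, 180, 180, 180, 180].

### API

Orientations are given as a 3x3 rotation matrix whose columns are the frame's x, y, z axes.
In Python, from rig import * gives the robot as it stands.
- The arm moves only by the tool jog_arm, never from a script. Its arguments are lists of equal length, an entry for each row: "delta_pos": the shift along the world's x, y, z in cm, a list of three; "turn": the turn about the world's z in degrees; "grip": the closure, from 0 (fully open) to 1 (shut). In form: {"delta_pos": [[x, y, z], ...], "turn": [turn, ...], "grip": [grip, ...]}. A call has 1 to 12 rows; each row is the pose to reach, as a shift and turn from the pose commanded when the call began; what a row does not reach only later rows make up. A row lasts 1/8 s, in which the tool goes at most 62.5 mm and 10.7 degrees, less where a joint would pass 70% of its speed; a pose out of reach is approached as far as the arm can. A call with a gripper value outside its range is refused whole. The fingers move at their own pace and stop on an object; the grip force is fixed at half the most. Time passes only in rows, so rows that repeat a pose let the fingers close. It gives the time, the measured TCP pose, the force, the opening and the grip force at its end, in the units of the state.
- read_state(): the state, without advancing time (a new reading comes with each control period).
- capture(name): name is "scene" or "side" or "wrist"; returns a dict with "color" (480x640x3 uint8, blue, green, red), "fovy" (degrees; the focal length in pixels is half the picture's height over the tangent of half this angle, whatever the lens; pixels are square), "cx", "cy" (the principal point, pixels), "k1" (the pictures are not rectified: a ray, as slopes to the right and down, at radius r is drawn at 1 + k1 r^2 times it, then the intrinsics apply), "camera_from_world" (4x4, takes a point from world to camera coordinates). Camera axes: x right, y up, looking along -z (the intrinsics and any distortion apply to the point x, -y, -z); pixel columns grow to the right and rows downward; lengths in m; the calibration is good to about 2 mm. A picture is of the moment at which its call begins. There is no depth.
- hand_in(): hands the job in; it is judged then, once.
The state is a dict: "time_s": time; "joint_positions": joint angles; "qvel": joint speeds; "tau": joint torques, N m; "position": TCP position; "tcp_rot": TCP orientation; "force": force on the tool from outside, world axes, zero at the start; "moment": the same for the moment, N m; "opening": opening from 0.0 (shut) to 1.0 (fully open); "grasp_force": force on a finger pad.
Only numpy, scipy, OpenCV 4.12 (cv2) and the standard library are available. Lean on these libraries where they do the work, as an engineer would, in place of code of your own. Each camera call takes 0.05 s, during which the arm holds its last target. There are 200 camera calls.

## Working session

There is one attempt and no reset: what is moved stays moved. The work goes in short steps, Python scripts to look and compute and a tool call to move; the robot and the scene stay as the last step left them, time stands still between calls to the robot, and variables do not carry over. Pictures are saved under pics/ and viewed, at most 10 in all, crops included, and the job is handed in when it is done.

Besides the shell and the picture viewer there is one more tool, called in YAML: its name, and indented under it one key for each argument. jog_arm: Moves the arm, as the interface text tells. Its arguments: {"type":"object","properties":{"delta_pos":{"type":"array"},"turn":{"type":"array"},"grip":{"type":"array"}},"required":["delta_pos","turn","grip"]}

```bash
mkdir -p pics; cat > h.py <<'E'
from rig import *
import numpy as np, cv2
def K(c):
    f=240/np.tan(np.radians(c["fovy"])/2); return f
def ray(c,u,v):
    f=K(c); d=np.array([(u-c["cx"])/f,(v-c["cy"])/f]); s=d.copy()
    for _ in range(30): s=d/(1+c["k1"]*(s@s))
    T=np.array(c["camera_from_world"]); R=T[:3,:3]; o=-R.T@T[:3,3]
    return o,R.T@np.array([s[0],-s[1],-1])
def at(c,u,v,z):
    o,d=ray(c,u,v); return o+d*(z-o[2])/d[2]
def proj(c,p):
    T=np.array(c["camera_from_world"]); q=T[:3,:3]@np.array(p)+T[:3,3]
    s=np.array([q[0],-q[1]])/-q[2]; s=s*(1+c["k1"]*(s@s)); return s*K(c)+[c["cx"],c["cy"]]
E
python3 - <<'E'
from h import *
import pickle
cs={n:capture(n) for n in("scene","side","wrist")}
pickle.dump(cs,open("c0.pkl","wb"))
for n,c in cs.items():
    cv2.imwrite(f"pics/{n}0.png",c["color"]); T=np.array(c["camera_from_world"]);print(n,c["fovy"],c["k1"],-T[:3,:3].T@T[:3,3])
s=read_state();print(s["time_s"],s["position"],s["tcp_rot"],s["opening"])
E
```

```text
scene 49.8451257910867 -0.1022130242184906 [-0.18079794 -0.38584438  0.86596724]
side 50.46931689084664 -0.13844467859526546 [0.52498365 0.70444403 0.71877093]
wrist 67.94454633130277 -0.05363299800162481 [0.21314924 0.59070185 0.38444697]
0.15 [0.27698594 0.55962261 0.22175959] [[-8.96136300e-01  4.43777714e-01 -1.03533725e-03]
 [ 4.43778818e-01  8.96135248e-01 -1.40650450e-03]
 [ 3.03626850e-04 -1.71988047e-03 -9.99998475e-01]] 0.9940531086136548
```

View pics/scene0.png

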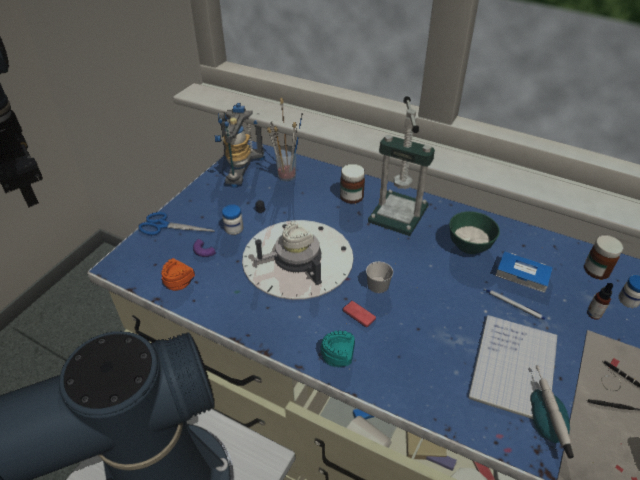

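View pics/side0.png

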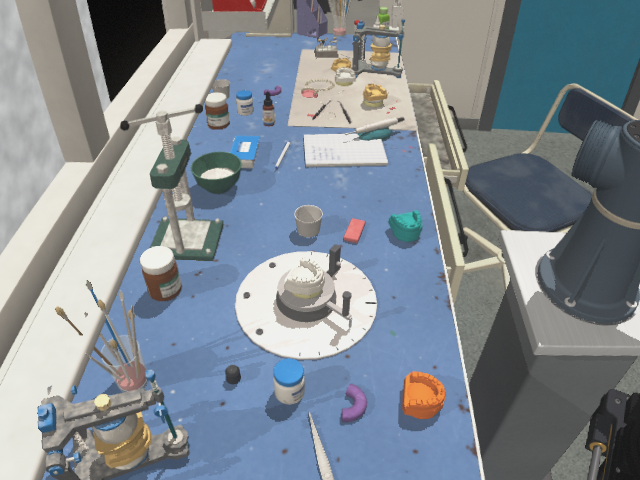

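The scene view shows the foot disc at about (298,258), with the lever and post near (258,248) and the stop block near (316,270). In the side view the disc is at (306,303), the post at (346,303) and the block at (335,258). Look-alikes are the orange jaw at scene (177,274) and the turquoise jaw at (338,347). The white jaw at (296,236) rides on the stage, so that's the model. Next is one close crop to check this.

```bash
python3 - <<'E'
import pickle,cv2,numpy as np
cs=pickle.load(open("c0.pkl","rb"))
a=cv2.resize(cs["scene"]["color"][210:305,235:362],None,fx=6,fy=6,interpolation=cv2.INTER_CUBIC)
b=cv2.resize(cs["side"]["color"][240:360,228:388],None,fx=5,fy=5,interpolation=cv2.INTER_CUBIC)
cv2.imwrite("pics/a0.png",a);cv2.imwrite("pics/b0.png",b)
E
```

```text
(no output)
```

View pics/a0.png

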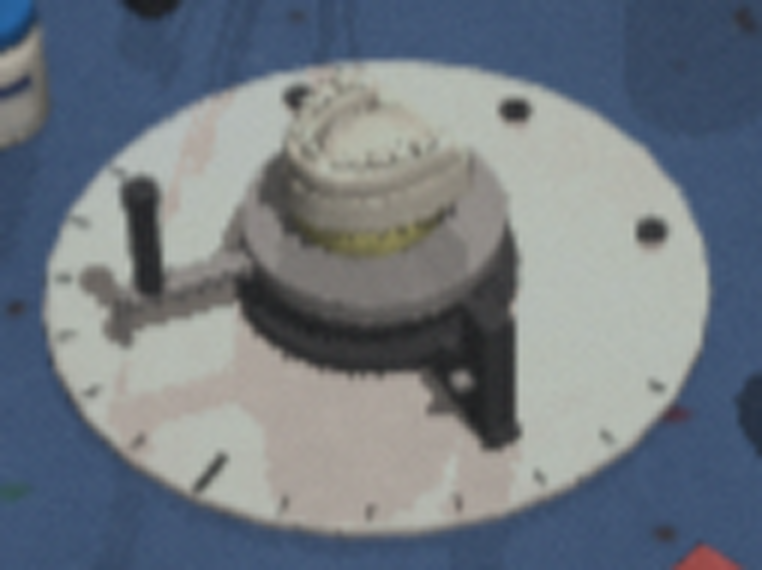

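View pics/b0.png

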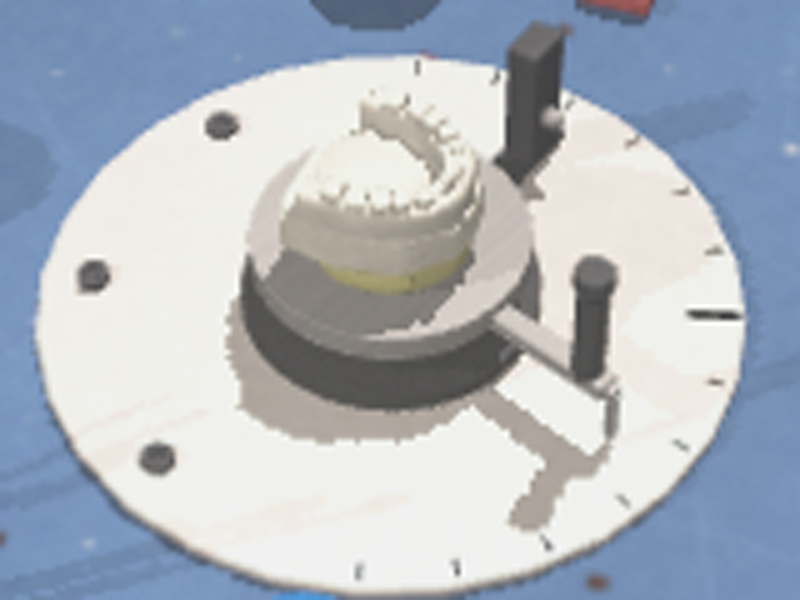

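The crops confirm the choice. In the scene crop the long mark runs (225,457)–(198,490), the post knob is at (143,187), and the block's nose is at (461,380). In the side crop the long mark runs (690,314)–(741,316), the knob top is at (594,266), the block top is at (536,40), and the nose points toward the lever.

```bash
python3 - <<'E'
from h import *
import pickle
from scipy.optimize import least_squares
cs=pickle.load(open("c0.pkl","rb"))
A=lambda u,v,z:at(cs["scene"],235+(u+.5)/6-.5,210+(v+.5)/6-.5,z)
B=lambda u,v,z:at(cs["side"],228+(u+.5)/5-.5,240+(v+.5)/5-.5,z)
for n,F,rim,m1,m2,post in(("scene",A,[(45,285),(709,285),(385,60),(640,130),(130,160),(180,483),(600,480)],(225,457),(198,490),(143,186)),
  ("side",B,[(36,320),(746,320),(400,57),(130,140),(640,130),(100,480),(680,470)],(690,314),(741,316),(594,266))):
    P=np.array([F(*p,.006)[:2] for p in rim])
    r=least_squares(lambda x:np.hypot(*(P-x).T)-.132,P.mean(0)); C=r.x
    a,b=F(*m1,.006)[:2],F(*m2,.006)[:2]; p=F(*post,.088)[:2]
    ang=lambda q:np.degrees(np.arctan2(*(q-C)[::-1]))
    print(n,C,(r.fun*1e3).round(1),"mark",a,b,ang(a),ang(b),np.hypot(*(a-C)),"post",p,ang(p),np.hypot(*(p-C)))
q=B(536,42,.068)[:2];print("block",q,ang(q),np.hypot(*(q-C)))
for nm,f,cr,o in(("jar",cs["side"],(288,398),0),("jarlid",cs["side"],(288,370),.062),("key",cs["side"],(352,403),0),("pol",cs["side"],(232,375),.015),("cup",cs["side"],(308,225),.02),("wax",cs["side"],(355,231),.011)):
    print(nm,at(f,*cr,o)[:2])
E
```

```text
scene [0.56794625 0.06867043] [ 3.2 -4.5  0.9  3.2 -3.4 -1.3  2.9] mark [0.4568831  0.07513494] [0.43818454 0.07532854] 176.6688146390548 177.0627112560847 0.11125113189600766 post [0.49686339 0.12912671] 139.61869427555092 0.09331524814281719
side [0.56672082 0.07197091] [-0.5  0.6 -1.1  0.4  0.7  0.4 -1.1] mark [0.45498119 0.07503609] [0.43601171 0.07510485] 178.42868555510108 178.62651282494707 0.11178166618948411 post [0.49465838 0.12771914] 142.27410377988417 0.09110906005629565
block [ 0.51578849 -0.00356016] -123.9926898674236 0.09109909205734594
jar [0.58243656 0.27883093]
jarlid [0.58148447 0.26728093]
key [0.4807452 0.2828502]
pol [0.67510292 0.25102681]
cup [ 0.57347114 -0.12499225]
wax [ 0.47285473 -0.12151011]
```

jog_arm:
  delta_pos:
    - [5, -4, 0]
    - [8, -10, 0]
    - [11, -16, 0]
    - [15, -22, 0]
    - [18, -28, 0]
    - [21, -34, -2]
    - [24.5, -39.8, -5]
    - [24.5, -39.8, -8]
    - [24.5, -39.8, -8]
    - [24.5, -39.8, -8]
  turn: [0, -6, -12, -12, -12, -12, -12, -12, -12, -12]
  grip: [1, 1, 1, 1, 1, 1, 1, 1, 1, 1]

```text
time_s: 1.4
position: [0.522, 0.1624, 0.1426]
tcp_rot: [[-0.784, 0.621, -0.001], [0.621, 0.784, 0.0], [0.001, -0.0, -1.0]]
force: [-0.3, 0.2, -0.6]
opening: 0.019
grasp_force: 0.0
```

```bash
python3 - <<'E'
from h import *
import pickle
cs={n:capture(n) for n in("wrist","side")}
pickle.dump(cs,open("c1.pkl","wb"))
cv2.imwrite("pics/w1.png",cs["wrist"]["color"])
s=read_state();print(s["time_s"],s["position"],s["opening"],s["force"])
for p in([.565,.0717,.006],[.458,.0745,.006],[.4957,.128,.088]):print(proj(cs["wrist"],p))
E
```

```text
1.5 [0.5223524  0.16327686 0.1436074 ] 0.004853793789532764 [-0.89657835  0.49563749 -0.23163682]
[272.40893655 320.82376157]
[195.51209074 231.78482959]
[253.0313516  257.23146574]
```

View pics/w1.png

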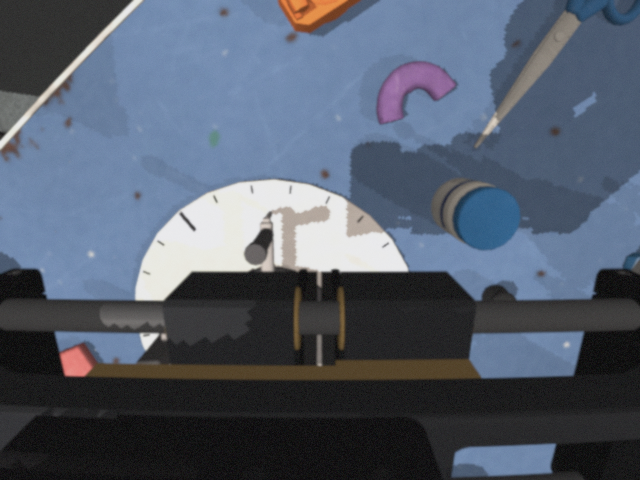

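The wrist view shows the long mark at (181,212)–(194,230), against a predicted inner end of (195,232). The knob is at (257,249). Predictions agree to a few mm, so I'll lower clear of the post.

jog_arm:
  delta_pos:
    - [0, 0, -3]
    - [0, 0, -6]
    - [0, 0, -9.2]
    - [0, 0, -9.2]
    - [0, 0, -9.2]
  turn: [0, 0, 0, 0, 0]
  grip: [1, 1, 1, 1, 1]

```text
time_s: 2.12
position: [0.5231, 0.163, 0.052]
tcp_rot: [[-0.785, 0.619, 0.003], [0.619, 0.785, 0.0], [-0.002, 0.002, -1.0]]
force: [0.4, 0.4, 0.2]
opening: 0.004
grasp_force: 0.0
```

```bash
python3 - <<'E'
from h import *
import pickle
c1=pickle.load(open("c1.pkl","rb"))
for q in((181,212),(194,230)):print(at(c1["wrist"],*q,.006))
print(at(c1["wrist"],257,249,.088))
cs={n:capture(n) for n in("wrist","side")}
pickle.dump(cs,open("c2.pkl","wb"))
b=cv2.resize(cs["side"]["color"][200:350,230:430],None,fx=4,fy=4,interpolation=cv2.INTER_CUBIC);cv2.imwrite("pics/s2.png",b)
s=read_state();print(s["time_s"],s["position"],s["force"])
C=np.array([.565,.0717])
# arc plan relative to TCP start
p0=np.array(s["position"][:2])
for a in range(-3,42,3):
    th=np.radians(140.5+a); r=np.array([np.cos(th),np.sin(th)]);t=np.array([-r[1],r[0]])
    g=C+.092*r-.0225*t; print(a,((g-p0)*100).round(2))
E
```

```text
[0.43731017 0.07670507 0.006     ]
[0.4560018 0.0745627 0.006    ]
[0.49311697 0.13363877 0.088     ]
2.225 [0.52347513 0.16269499 0.05231608] [ 0.49315811 -0.10379772  0.16609622]
-3 [-1.11 -1.23]
0 [-1.52 -1.51]
3 [-1.9  -1.82]
6 [-2.28 -2.15]
9 [-2.63 -2.49]
12 [-2.97 -2.86]
15 [-3.29 -3.24]
18 [-3.58 -3.63]
21 [-3.86 -4.05]
24 [-4.11 -4.47]
27 [-4.34 -4.91]
30 [-4.55 -5.36]
33 [-4.73 -5.82]
36 [-4.89 -6.29]
39 [-5.03 -6.77]
```

View pics/s2.png

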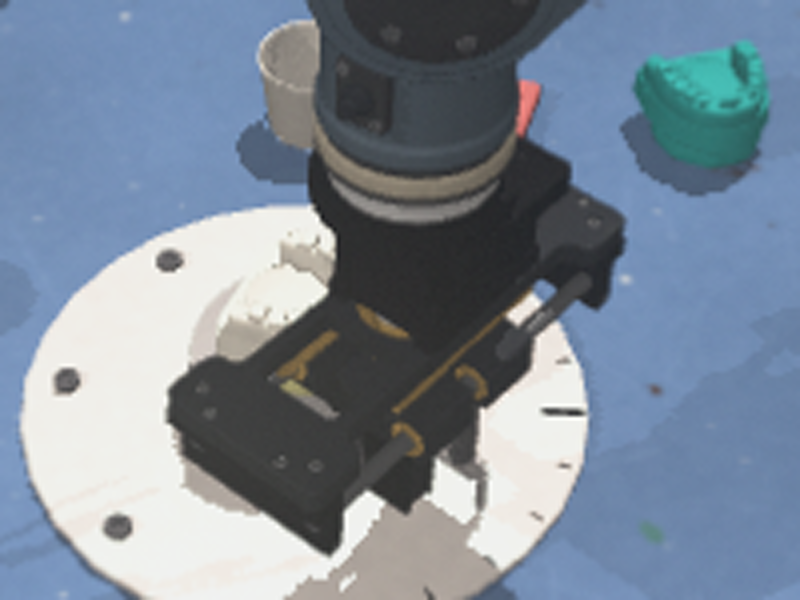

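jog_arm:
  delta_pos:
    - [-1.1, -1.2, 0]
    - [-1.5, -1.5, 0]
    - [-1.9, -1.8, 0]
    - [-2.3, -2.1, 0]
    - [-2.6, -2.5, 0]
    - [-3, -2.9, 0]
    - [-3.3, -3.2, 0]
    - [-3.6, -3.6, 0]
    - [-3.9, -4.0, 0]
    - [-4.1, -4.5, 0]
    - [-4.1, -4.5, 0]
  turn: [0, 0, 3, 6, 9, 12, 15, 18, 21, 24, 24]
  grip: [1, 1, 1, 1, 1, 1, 1, 1, 1, 1, 1]

```text
time_s: 3.6
position: [0.4819, 0.1167, 0.051]
tcp_rot: [[-0.968, 0.249, 0.002], [0.249, 0.968, 0.0], [-0.002, 0.001, -1.0]]
force: [0.8, 0.6, 0.6]
opening: 0.005
grasp_force: 0.5
```

```bash
python3 - <<'E'
from h import *
import pickle
cs={n:capture(n) for n in("wrist","side")}
pickle.dump(cs,open("c3.pkl","wb"))
a=cv2.resize(cs["side"]["color"][225:345,290:410],None,fx=4,fy=4,interpolation=cv2.INTER_CUBIC)
b=cv2.resize(cs["wrist"]["color"][120:280,130:320],None,fx=3,fy=3,interpolation=cv2.INTER_CUBIC)[:480,:320]
cv2.imwrite("pics/s3.png",np.hstack([a,b]))
E
```

```text
(no output)
```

View pics/s3.png

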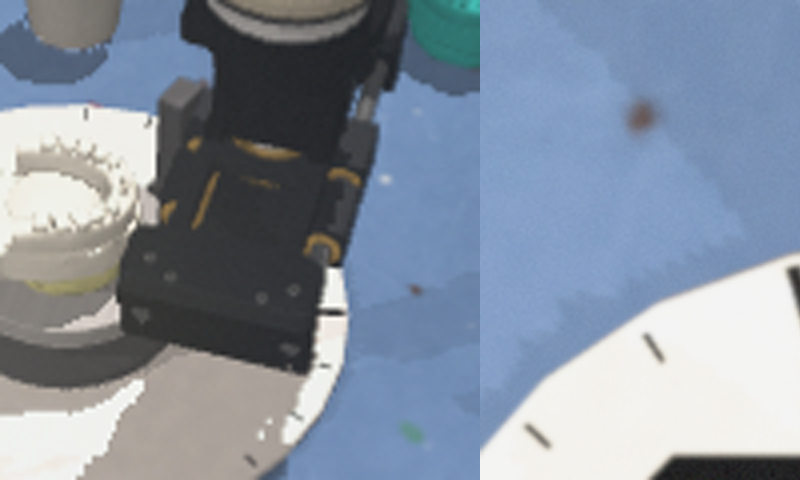

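jog_arm:
  delta_pos:
    - [-0.2, -0.4, 0]
    - [-0.4, -0.8, 0]
    - [-0.5, -1.1, 0]
    - [-0.6, -1.3, 0]
    - [-0.7, -1.5, 0]
    - [-0.7, -1.7, 0]
    - [-0.8, -1.8, 0]
    - [-0.8, -1.8, 0]
    - [-0.8, -1.8, 0]
  turn: [3, 6, 8, 9, 10, 11, 12, 12, 12]
  grip: [1, 1, 1, 1, 1, 1, 1, 1, 1]

```text
time_s: 4.82
position: [0.4731, 0.099, 0.0505]
tcp_rot: [[-0.999, 0.041, -0.0], [0.041, 0.999, -0.0], [0.0, -0.0, -1.0]]
force: [0.7, 1.1, -0.2]
opening: 0.004
grasp_force: 0.9
```

jog_arm:
  delta_pos:
    - [0, 1, 0]
    - [0, 2, 0]
    - [0, 4, 0]
    - [1, 6, 4]
    - [3, 6.3, 9]
    - [5, 6.3, 9]
    - [5, 6.3, 9]
    - [5, 6.3, 9]
  turn: [0, 0, 0, -10, -20, -30, -36, -36]
  grip: [1, 1, 1, 1, 1, 1, 1, 1]

```text
time_s: 5.82
position: [0.5225, 0.1626, 0.1403]
tcp_rot: [[-0.786, 0.619, -0.001], [0.619, 0.786, -0.0], [0.001, -0.001, -1.0]]
force: [-0.4, -0.1, -0.7]
opening: 0.005
grasp_force: 0.0
```

```bash
python3 - <<'E'
from h import *
import pickle
cs={n:capture(n) for n in("wrist","side","scene")}
pickle.dump(cs,open("c4.pkl","wb"))
a=cv2.resize(cs["side"]["color"][225:345,310:390],None,fx=5,fy=5,interpolation=cv2.INTER_CUBIC)
b=cv2.resize(cs["wrist"]["color"][170:290,140:220],None,fx=5,fy=5,interpolation=cv2.INTER_CUBIC)
cv2.imwrite("pics/s4.png",np.hstack([a,b]))
E
```

```text
(no output)
```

View pics/s4.png

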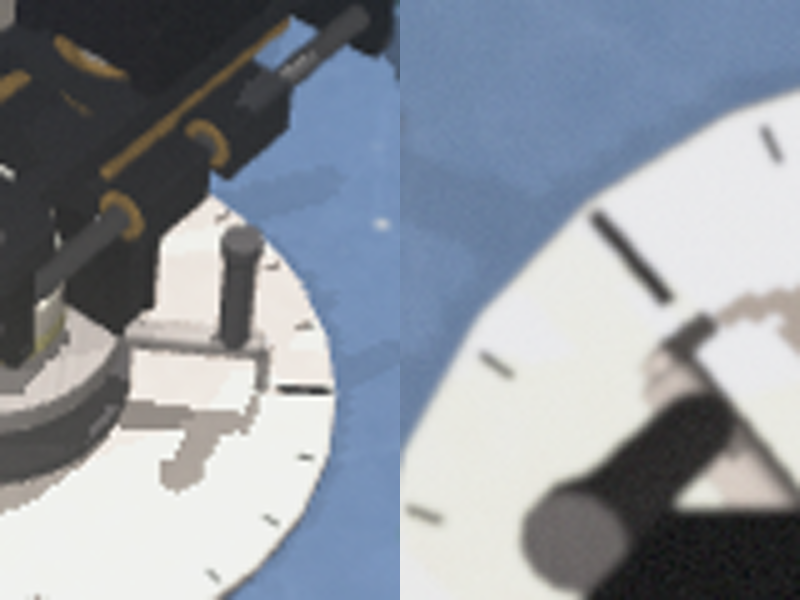

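The side half shows the pointer tip at about (261,400) and the long mark's inner end at (277,388), outer end at (331,390). The knob is at (242,241). In the wrist half the mark runs (597,215)–(668,300) and the knob is at (573,540).

```bash
cat > m.py <<'E'
from h import *
import pickle
cs=pickle.load(open("c4.pkl","rb"))
S=lambda u,v,z:at(cs["side"],310+(u+.5)/5-.5,225+(v+.5)/5-.5,z)[:2]
W=lambda u,v,z:at(cs["wrist"],140+(u-400+.5)/5-.5,170+(v+.5)/5-.5,z)[:2]
E
python3 - <<'E'
from m import *
C=np.array([.565,.0717])
for n,p in(("S in",S(277,388,.006)),("S out",S(331,390,.006)),("S tip",S(261,400,.009)),("S knob",S(242,241,.088)),("W in",W(668,300,.006)),("W out",W(597,215,.006)),("W knob",W(573,540,.088)),("W leverend",W(690,335,.034))):
    d=p-C;print(n,p.round(4),np.hypot(*d).round(4),np.degrees(np.arctan2(d[1],d[0]))%360)
# centre from mark ticks both sides: side 15deg neighbours
E
```

```text
S in [0.4561 0.0746] 0.109 178.47644597853767
S out [0.436  0.0746] 0.129 178.70738529507355
S tip [0.4624 0.0834] 0.1032 173.48580396399024
S knob [0.4746 0.0797] 0.0908 174.94479117547266
W in [0.456  0.0752] 0.109 178.16582987607592
W out [0.4375 0.0758] 0.1276 178.13901729734508
W knob [0.4746 0.0791] 0.0907 175.32776669981374
W leverend [0.4633 0.0863] 0.1027 171.80546699430872
```

jog_arm:
  delta_pos:
    - [-2, 0, 0]
    - [-4, 0, -4]
    - [-5, -0.5, -9]
    - [-5, -2.3, -9]
    - [-5, -4.3, -9]
    - [-5, -5.6, -9]
    - [-5, -6.1, -9]
    - [-5, -6.3, -9]
    - [-5, -6.5, -9]
    - [-5, -6.7, -9]
    - [-5, -6.9, -9]
    - [-5, -6.9, -9]
  turn: [10, 20, 30, 36, 37, 37, 37, 37, 37, 38, 38, 38]
  grip: [1, 1, 1, 1, 1, 1, 1, 1, 1, 1, 1, 1]

```text
time_s: 7.48
position: [0.4727, 0.0932, 0.0505]
tcp_rot: [[-1.0, 0.006, -0.001], [0.006, 1.0, 0.0], [0.001, 0.0, -1.0]]
force: [-0.8, 2.4, 1.9]
opening: 0.005
grasp_force: 1.4
```

jog_arm:
  delta_pos:
    - [0, 0, 0]
    - [0, 1, 0]
    - [0, 2, 0]
    - [0, 4, 0]
    - [1, 6, 4]
    - [3, 6.9, 9]
    - [5, 6.9, 9]
    - [5, 6.9, 9]
    - [5, 6.9, 9]
  turn: [0, 0, 0, 0, -10, -20, -30, -38, -38]
  grip: [1, 1, 1, 1, 1, 1, 1, 1, 1]

```text
time_s: 8.6
position: [0.5235, 0.1626, 0.1406]
tcp_rot: [[-0.786, 0.619, 0.001], [0.619, 0.786, -0.0], [-0.001, 0.0, -1.0]]
force: [0.1, -0.6, -0.1]
opening: 0.002
grasp_force: 0.0
```

```bash
python3 - <<'E'
from h import *
import pickle
cs={n:capture(n) for n in("wrist","side","scene")}
pickle.dump(cs,open("c4.pkl","wb"))
a=cv2.resize(cs["side"]["color"][225:345,310:390],None,fx=5,fy=5,interpolation=cv2.INTER_CUBIC)
b=cv2.resize(cs["wrist"]["color"][170:290,140:220],None,fx=5,fy=5,interpolation=cv2.INTER_CUBIC)
cv2.imwrite("pics/s5.png",np.hstack([a,b]))
E
```

```text
(no output)
```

View pics/s5.png

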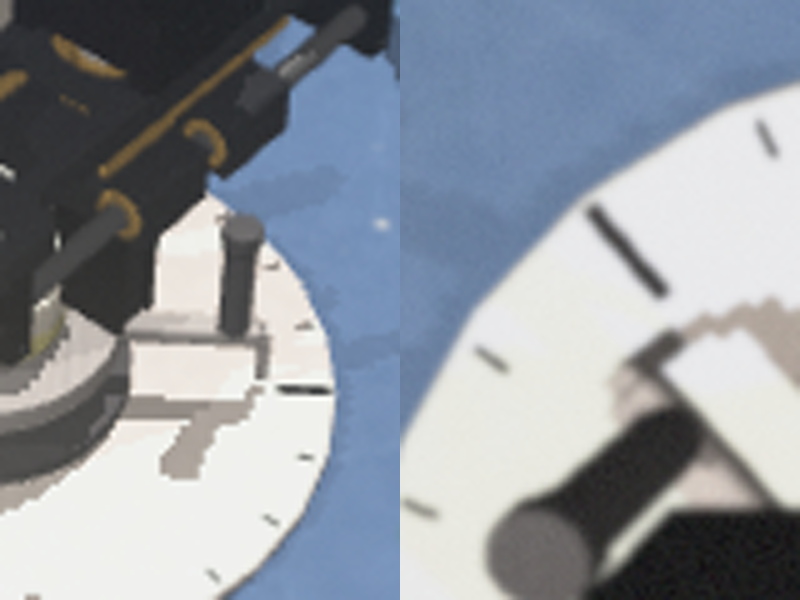

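The side half shows the pointer hanging to about (261,380–388), next to the mark's inner end at (278,388). The knob is at (243,228). In the wrist half the mark runs (592,210)–(662,292) and the knob is at (539,553).

```bash
python3 - <<'E'
from m import *
C=np.array([.565,.0717])
for n,p in(("S in",S(277,388,.006)),("S tip",S(261,385,.009)),("S knob",S(243,228,.088)),("W in",W(662,292,.006)),("W out",W(592,210,.006)),("W knob",W(539,553,.088))):
    d=p-C;print(n,p.round(4),np.hypot(*d).round(4),np.degrees(np.arctan2(d[1],d[0]))%360)
# predicted pixels (crop coords) for pointer tip & knob for stage angle e deg
for Cy in(.0717,.0735):
  for e in(-4,-2,0,2,4):
    th=np.radians(178.4+ (Cy-.0717)*-0/1+e); r=np.array([np.cos(th),np.sin(th)]);Cc=np.array([.563,Cy])
    f=lambda p:((proj(cs["side"],p)-[310,225])*5).round(0)
    print(Cy,e,"tip",f([*(Cc+.107*r),.009]),"knob",f([*(Cc+.092*r),.088]),"in",f([*(Cc+.107*np.array([np.cos(np.radians(178.4)),np.sin(np.radians(178.4))])),.006]))
E
```

```text
S in [0.4561 0.0746] 0.109 178.47644597853767
S tip [0.4623 0.0761] 0.1028 177.56850972514007
S knob [0.4741 0.0733] 0.0909 178.9971297129996
W in [0.4556 0.0752] 0.1095 178.14600489196792
W out [0.4375 0.0757] 0.1276 178.21514021242112
W knob [0.4741 0.0741] 0.0909 178.50181371610213
0.0717 -4 tip [275. 396.] knob [249. 241.] in [275. 386.]
0.0717 -2 tip [276. 388.] knob [250. 235.] in [275. 386.]
0.0717 0 tip [276. 381.] knob [250. 228.] in [275. 386.]
0.0717 2 tip [276. 373.] knob [250. 222.] in [275. 386.]
0.0717 4 tip [275. 366.] knob [249. 215.] in [275. 386.]
0.0735 -4 tip [275. 400.] knob [249. 245.] in [275. 390.]
0.0735 -2 tip [276. 392.] knob [250. 238.] in [275. 390.]
0.0735 0 tip [276. 384.] knob [250. 232.] in [275. 390.]
0.0735 2 tip [276. 377.] knob [250. 225.] in [275. 390.]
0.0735 4 tip [275. 369.] knob [249. 219.] in [275. 390.]
```

Knob and tip both put the lever within about 1° of the mark, so step 1 is done. Next I go over to the far side of the stop.

jog_arm:
  delta_pos:
    - [0, 0, 2]
    - [1, -3, 2]
    - [2.4, -6, 2]
    - [2.4, -9, 2]
    - [2.4, -12, 2]
    - [2.4, -15, 2]
    - [2.4, -19, 2]
    - [2.4, -19, 0]
    - [2.4, -19, -3]
    - [2.4, -19, -6]
    - [2.4, -19, -9]
    - [2.4, -19, -9]
  turn: [-10, -20, -30, -40, -50, -60, -70, -80, -85, -85, -85, -85]
  grip: [1, 1, 1, 1, 1, 1, 1, 1, 1, 1, 1, 1]

```text
time_s: 10.25
position: [0.5453, -0.0274, 0.0485]
tcp_rot: [[0.549, 0.836, -0.006], [0.836, -0.549, 0.001], [-0.002, -0.005, -1.0]]
force: [-0.1, 0.2, 0.1]
opening: 0.005
grasp_force: 0.0
```

```bash
python3 - <<'E'
from h import *
s=read_state();print(s["time_s"],s["position"],s["force"],s["joint_positions"])
C=np.array([.5635,.072]);p0=np.array(s["position"][:2])
for g in list(range(237,203,-3))+[203,201,200,199,198,197,196,195,194,193,192,191,190]:
    th=np.radians(g); r=np.array([np.cos(th),np.sin(th)]);t=np.array([-r[1],r[0]])
    print(g,((C+.092*r+.0193*t-p0)*100).round(2),end="; ")
E
```

```text
10.25 [ 0.54527801 -0.02741882  0.04853386] [-0.11544459  0.20094338  0.14262561] [-1.46076228e+01  3.94615161e+01  1.00809677e+02 -4.21086053e-03
  4.00564878e+01  1.86871137e+01]
237 [-1.57  1.17]; 234 [-2.02  1.36]; 231 [-2.47  1.58]; 228 [-2.9   1.81]; 225 [-3.32  2.07]; 222 [-3.72  2.35]; 219 [-4.11  2.65]; 216 [-4.49  2.97]; 213 [-4.84  3.31]; 210 [-5.18  3.67]; 207 [-5.5   4.05]; 204 [-5.8   4.44]; 203 [-5.89  4.57]; 201 [-6.08  4.84]; 200 [-6.16  4.98]; 199 [-6.25  5.12]; 198 [-6.33  5.26]; 197 [-6.41  5.41]; 196 [-6.49  5.55]; 195 [-6.56  5.7 ]; 194 [-6.64  5.84]; 193 [-6.71  5.99]; 192 [-6.78  6.14]; 191 [-6.84  6.29]; 190 [-6.9   6.44];
```

jog_arm:
  delta_pos:
    - [-1, 0.8, 0]
    - [-1.6, 1.2, 0]
    - [-2.0, 1.4, 0]
    - [-2.5, 1.6, 0]
    - [-2.9, 1.8, 0]
    - [-3.3, 2.1, 0]
    - [-3.7, 2.4, 0]
    - [-4.1, 2.7, 0]
    - [-4.5, 3.0, 0]
    - [-4.8, 3.3, 0]
    - [-5.2, 3.7, 0]
    - [-5.2, 3.7, 0]
  turn: [0, 0, -3, -6, -9, -12, -15, -18, -21, -24, -27, -27]
  grip: [1, 1, 1, 1, 1, 1, 1, 1, 1, 1, 1, 1]

```text
time_s: 11.75
position: [0.4953, 0.0095, 0.0517]
tcp_rot: [[0.868, 0.496, 0.002], [0.496, -0.868, -0.0], [0.001, 0.001, -1.0]]
force: [0.6, -0.2, -0.1]
opening: 0.002
grasp_force: 0.0
```

jog_arm:
  delta_pos:
    - [-0.3, 0.4, 0]
    - [-0.6, 0.8, 0]
    - [-0.8, 1.0, 0]
    - [-0.9, 1.2, 0]
    - [-1.0, 1.3, 0]
    - [-1.0, 1.4, 0]
    - [-1.1, 1.5, 0]
    - [-1.1, 1.5, 0]
    - [-1.1, 1.5, 0]
  turn: [-3, -6, -8, -9, -10, -11, -12, -12, -12]
  grip: [1, 1, 1, 1, 1, 1, 1, 1, 1]

```text
time_s: 12.88
position: [0.4842, 0.0242, 0.0505]
tcp_rot: [[0.953, 0.303, -0.0], [0.303, -0.953, 0.0], [-0.0, -0.0, -1.0]]
force: [0.2, -0.6, 0.3]
opening: 0.009
grasp_force: 0.2
```

```bash
python3 - <<'E'
from h import *
import pickle
cs={n:capture(n) for n in("side","scene")}
pickle.dump(cs,open("c5.pkl","wb"))
o=pickle.load(open("c4.pkl","rb"))["side"]["color"]
s=read_state();print(s["time_s"],s["position"],s["force"])
# knob drift: template match of old knob
n=cs["side"]["color"]; x,y=int(310+243/5),int(225+228/5)
t=o[y-6:y+12,x-7:x+8]; m=cv2.matchTemplate(n[y-20:y+30,x-20:x+25],t,cv2.TM_CCOEFF_NORMED);_,v,_,l=cv2.minMaxLoc(m);print(v,l,"unmoved=(13,14)")
E
```

```text
12.975 [0.48416958 0.02415199 0.05046543] [ 0.59746384 -0.2265941   0.71820103]
0.6413781642913818 (6, 14) unmoved=(13,14)
```

jog_arm:
  delta_pos:
    - [-0.1, 0.2, 0]
    - [-0.2, 0.4, 0]
    - [-0.3, 0.6, 0]
    - [-0.4, 0.8, 0]
    - [-0.4, 0.9, 0]
    - [-0.4, 0.9, 0]
    - [-0.4, 0.9, 0]
  turn: [-2, -4, -5, -6, -6, -6, -6]
  grip: [1, 1, 1, 1, 1, 1, 1]

```text
time_s: 13.85
position: [0.4805, 0.0332, 0.0506]
tcp_rot: [[0.979, 0.202, 0.0], [0.202, -0.979, 0.0], [0.0, -0.0, -1.0]]
force: [0.1, -0.2, 0.6]
opening: 0.005
grasp_force: 0.0
```

jog_arm:
  delta_pos:
    - [0, 0, 0]
    - [0, 0, 0]
    - [0, 0.05, 0]
    - [0, 0.1, 0]
    - [0, 0.1, 0]
    - [0, 0.1, 0]
  turn: [0, 0, 0, -1, -1, -1]
  grip: [1, 1, 1, 1, 1, 1]

```text
time_s: 14.6
position: [0.4802, 0.0341, 0.0505]
tcp_rot: [[0.983, 0.185, -0.0], [0.185, -0.983, 0.0], [-0.0, -0.0, -1.0]]
force: [-0.6, -1.0, 1.1]
opening: 0.007
grasp_force: 0.4
```

jog_arm:
  delta_pos:
    - [0.3, -1, 0]
    - [0.6, -3, 0]
    - [0.8, -4, 2]
    - [1, -6, 8]
    - [1, -10, 14]
    - [1, -14, 18]
    - [1, -16, 18]
    - [1, -16, 18]
  turn: [0, 0, 0, 0, 0, 0, 0, 0]
  grip: [1, 1, 1, 1, 1, 1, 1, 1]

```text
time_s: 15.6
position: [0.4909, -0.128, 0.2314]
tcp_rot: [[0.983, 0.182, 0.003], [0.182, -0.983, -0.001], [0.002, 0.002, -1.0]]
force: [0.9, -0.4, -1.2]
opening: 0.003
grasp_force: 0.0
```

```bash
python3 - <<'E'
from h import *
import pickle
cs={n:capture(n) for n in("side","scene","wrist")}
pickle.dump(cs,open("c6.pkl","wb"))
a=cv2.resize(cs["side"]["color"][250:340,310:380],None,fx=6,fy=6,interpolation=cv2.INTER_CUBIC)
c=cs["wrist"]; q=proj(c,[.475,.065,.05]); print(q)
u,v=int(np.clip(q[0],40,600)),int(np.clip(q[1],60,420)); print(u,v)
b=cv2.resize(c["color"][v-54:v+54,u-38:u+38],None,fx=5,fy=5,interpolation=cv2.INTER_CUBIC)
cv2.imwrite("pics/s6.png",np.hstack([a,b]))
s=read_state();print(s["time_s"],s["position"])
E
```

```text
[125.85405784 193.96597749]
125 193
15.75 [ 0.48946446 -0.12497294  0.2296784 ]
```

View pics/s6.png

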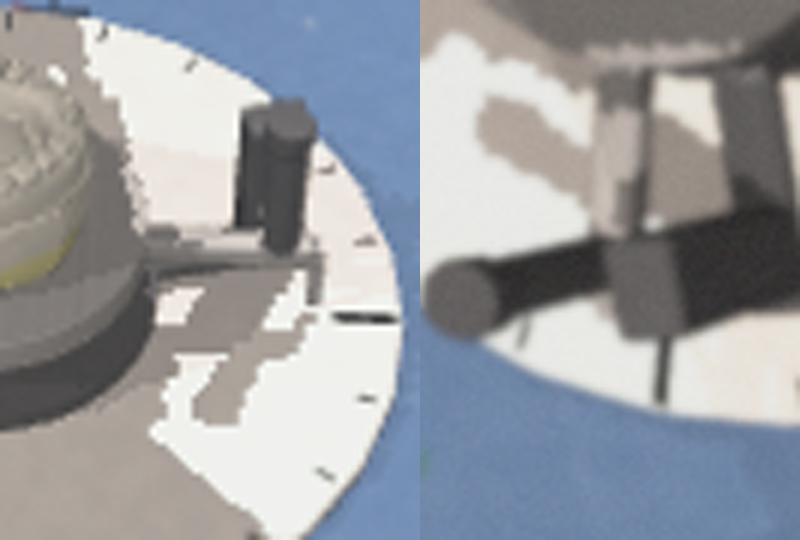

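The side half puts the knob at (293,121), the same place as before, with the pointer by the mark and the block close behind the post. The wrist half shows the knob at (461,297), block top at (648,287), and the nose at about (653,222), right beside the lever's edge.

```bash
python3 - <<'E'
from h import *
import pickle
cs=pickle.load(open("c6.pkl","rb"));c=cs["wrist"]
W=lambda u,v,z:at(c,87+(u-420+.5)/5-.5,139+(v+.5)/5-.5,z)[:2]
C=np.array([.5645,.072])
k=W(461,297,.088);b=W(648,287,.068)
for n,p in(("knob",k),("block",b),("mark out",W(660,403,.006)),("sideknob",at(cs["side"],310+293.5/6-.5,250+121.5/6-.5,.088)[:2])):
    d=p-C;print(n,p,np.hypot(*d),np.degrees(np.arctan2(d[1],d[0]))%360)
print("lateral mm",(k-b)*1e3,"touch expects ~",92*2*np.sin(.11))
# nose at z .034 vs lever right edge top z .038 (mm)
print(W(643,222,.038),W(653,222,.034),W(600,222,.038))
E
```

```text
knob [0.47562786 0.0730279 ] 0.08887808040687842 179.337344468069
block [0.47851818 0.04953612] 0.08886787641205267 194.6419868786384
mark out [0.43733533 0.07649454] 0.1272440724294037 177.97576658382314
sideknob [0.47371114 0.07215806] 0.09078899814871676 179.9002472494952
lateral mm [-2.89031594 23.49178125] touch expects ~ 20.199207354040166
[0.48426836 0.06631168] [0.4838036  0.06626395] [0.48270647 0.07514514]
```

The separation is 23.7 mm against 20.2 mm at touch, so about 3.5 mm of gap remains. I'll go back and push on 4 mm gently.

jog_arm:
  delta_pos:
    - [0, 2, -3]
    - [0, 6, -8]
    - [0, 10, -12]
    - [-0.2, 12, -16]
    - [-0.4, 13, -18]
    - [-0.7, 15, -18]
    - [-0.9, 15.7, -18]
    - [-1, 16, -18]
    - [-1, 16.1, -18]
    - [-1, 16.2, -18]
    - [-1, 16.3, -18]
    - [-1, 16.3, -18]
  turn: [0, 0, 0, 0, 0, 0, 0, 0, 0, 0, -1, -1]
  grip: [1, 1, 1, 1, 1, 1, 1, 1, 1, 1, 1, 1]

```text
time_s: 17.25
position: [0.4805, 0.0368, 0.0507]
tcp_rot: [[0.986, 0.167, 0.0], [0.167, -0.986, -0.0], [0.0, 0.0, -1.0]]
force: [-0.6, -1.7, 0.6]
opening: 0.004
grasp_force: 0.5
```

jog_arm:
  delta_pos:
    - [0, 0, 0]
    - [0, 0.05, 0]
    - [0, 0.1, 0]
    - [0, 0.1, 0]
    - [0, 0.1, 0]
  turn: [0, 0, 0, 0, 0]
  grip: [1, 1, 1, 1, 1]

```text
time_s: 17.88
position: [0.4803, 0.0379, 0.0506]
tcp_rot: [[0.986, 0.168, -0.0], [0.168, -0.986, -0.0], [-0.0, 0.0, -1.0]]
force: [-1.8, -3.3, 2.4]
opening: -0.0
grasp_force: 1.8
```

jog_arm:
  delta_pos:
    - [0.3, -1, 0]
    - [0.6, -3, 0]
    - [0.8, -4, 2]
    - [1, -6, 8]
    - [1, -10, 14]
    - [1, -14, 18]
    - [1, -16.4, 18]
    - [1, -16.4, 18]
    - [1, -16.4, 18]
    - [1, -16.4, 18]
    - [1, -16.4, 18]
  turn: [0, 0, 0, 0, 0, 0, 0, 1, 1, 1, 1]
  grip: [1, 1, 1, 1, 1, 1, 1, 1, 1, 1, 1]

```text
time_s: 19.25
position: [0.4901, -0.1249, 0.23]
tcp_rot: [[0.983, 0.186, -0.001], [0.186, -0.983, 0.001], [-0.001, -0.001, -1.0]]
force: [0.2, -0.4, 0.7]
opening: 0.003
grasp_force: 0.0
```

```bash
python3 - <<'E'
from h import *
import pickle
o=pickle.load(open("c6.pkl","rb"));cs={n:capture(n) for n in("side","wrist")}
pickle.dump(cs,open("c7.pkl","wb"))
s=read_state();print(s["time_s"],s["position"])
def track(cam,u,v,z,h):
    g0,g1=o[cam]["color"],cs[cam]["color"]
    p=at(o[cam],u,v,z); e=proj(cs[cam],p); ui,vi=int(round(u)),int(round(v)); X,Y=int(e[0]),int(e[1]);R=h+9
    t=g0[vi-h:vi+h+1,ui-h:ui+h+1]; w=g1[max(Y-R,0):Y+R+1,max(X-R,0):X+R+1]
    m=cv2.matchTemplate(w,t,cv2.TM_CCOEFF_NORMED);_,b,_,l=cv2.minMaxLoc(m)
    q=(max(X-R,0)+l[0]+h+u-ui,max(Y-R,0)+l[1]+h+v-vi)
    print(cam,(u,v),"->",q,round(b,2),"shift mm",((at(cs[cam],*q,z)-p)*1e3).round(1)[:2])
track("wrist",87+41/5,139+297/5,.088,9)
track("wrist",87+228/5,139+287/5,.068,10)
track("wrist",87+240/5,139+385/5,.006,6)
track("side",310+293/6,250+121/6,.088,5)
track("side",310+360/6,250+317/6,.006,6)
E
```

```text
19.35 [ 0.49024089 -0.12522681  0.23022521]
wrist (95.2, 198.4) -> (95.19999999999999, 198.39999999999998) 1.0 shift mm [0.3 0.3]
wrist (132.6, 196.4) -> (129.60000000000002, 197.39999999999998) 0.96 shift mm [-1.1  3.1]
wrist (135.0, 216.0) -> (135.0, 216.0) 0.99 shift mm [0.3 0.2]
side (358.8333333333333, 270.1666666666667) -> (358.83333333333326, 271.16666666666674) 0.92 shift mm [0.  2.5]
side (370.0, 302.8333333333333) -> (370.0, 302.83333333333326) 1.0 shift mm [ 0. -0.]
```

The block moved 3 mm and the force rose to about 4 N at contact. The knob didn't shift in the wrist view, so the nose is touching and the lever is still at the mark.

```bash
python3 -c "
from rig import *
print(hand_in())"
```

```text
the job is handed in; nothing more can be done
None
```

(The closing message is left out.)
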